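# Tip the drained tube rack onto its base and push it home against the stop rail

### The job

The empty tube rack has been left standing on its end to drain. Push it over so that it comes down on its base with the tube holes facing up, then push it across the worktop until its long side sits flat against the metal stop rail, not past the rail's ends. Only push it - never lift or carry it - and leave the bottle, the jar, the vial and the tube block alone.

Things in the scene. Friction and masses are not known exactly. Their poses are not given: they have to be found in the camera images.
- rack: Loose white plastic tube rack, 0.15-0.31 kg, at first standing on one end. Origin: centre of that end. Body z: along its 200 mm length (up at first); x: its 72 mm width (-36..36 mm); y: its 55 mm height (-27.5..27.5). Face -y has 4 x 10 square tube holes (solid to the touch, fingers cannot enter); +y is the base, a plain board; at first +y points to the robot's left within 25 degrees.
- rack_edge (a point): Middle of the rack's edge between its first standing end and its base (body x 0, y 27.5, z 0 mm). It turns over this edge when pushed towards +y on the hole face, 120 mm up or higher (lower it may slide), and falls by itself once leaned 16 degrees. The edge stays on the worktop throughout.
- rack_far_low (a point): Corner of the rack at body x 36, y 27.5, z 0 mm. Once the rack lies on its base (body y down, body x away from the robot), one end of the bottom edge of the long side that goes against the rail.
- rack_far_high (a point): Corner of the rack at body x +36, y +27.5, z 200 mm: the other end of that same bottom edge.
- rail: Fixed bare aluminium angle rail, 440 mm long, 28 mm high, across the worktop beyond the rack. Origin: foot of its front face (towards the robot), midway along. Its x points away from the robot, square to that face (face at x = 0; the 8 mm upright and 30 mm wide foot lie at positive x); its y runs along it (-220 to 220 mm).
- bottle: Loose reagent bottle, clear with white cap, 64 mm across, 150 mm tall, standing to the left; origin centre of its underside. Leave alone.
- jar: Loose amber screw-top jar, 60 mm across, 75 mm tall, standing to the left; origin centre of its underside. Leave alone.
- block: Loose dark brown tube block, 70 (x) by 130 (y) by 50 mm, 0.9 kg, three capped tubes standing 34 mm out of its top; standing to the near left; origin centre of its underside. Leave alone.
- vial: Loose small glass vial, 28 mm across, 55 mm tall, light; on the right; origin centre of its underside. Leave alone.
Not all that is in view belongs to the job. What is shaped like the rack but purple is not meant.

How it is judged:
On the way, in this order (a step that is already met when the one before it is completed fails the run):
1. the rack has come down flat on its base, holes up (angle between rack's own y axis and vertical above 3.06 rad and height (world z) of rack_edge below 0.008 m), for 0.2 s.
2. the rack's long side sits flat against the stop rail (all of step 1 and x of rack_far_low in the frame of rail between -0.005 and 0.005 m and y of rack_far_low in the frame of rail between -0.22 and 0.22 m and x of rack_far_high in the frame of rail between -0.005 and 0.005 m and y of rack_far_high in the frame of rail between -0.22 and 0.22 m), for 0.2 s.
At the end, for the whole second after the job is handed in: The rack rests flat on its base (within about 5 degrees), holes up, with both ends of its long side within 5 mm of the rail's front face and between the rail's ends; it is at rest, and the bottle, jar, vial and block stand upright (all of step 2 and linear speed of rack below 0.01 m/s and angular speed of rack below 0.05 rad/s and angle between each of bottle, jar, block, vial's own z axis and vertical below 0.1 rad); the robot touches nothing.
It fails at once if the rack is lifted or carried, or tipped any way but onto its base: the lower edge of its base side (rack_edge) rises more than 20 mm off the worktop (height (world z) of rack_edge above 0.02 m).
It fails at once if the bottle is shifted by more than 20 mm or tilted (distance of bottle from where it was at the start of the episode above 0.02 m or angle between bottle's own z axis and vertical above 0.2 rad).
It fails at once if the jar is shifted by more than 20 mm or tilted (distance of jar from where it was at the start of the episode above 0.02 m or angle between jar's own z axis and vertical above 0.2 rad).
It fails at once if the block is shifted by more than 20 mm or tilted (distance of block from where it was at the start of the episode above 0.02 m or angle between block's own z axis and vertical above 0.2 rad).
It fails at once if the vial is shifted by more than 20 mm or tilted (distance of vial from where it was at the start of the episode above 0.02 m or angle between vial's own z axis and vertical above 0.2 rad).
It also fails if it takes over 58 s, if anything falls off the work surface, if the arm or the gripper's body presses on something with over 40 N, if the wrist force passes 120 N, or if a joint passes its speed limit or range.

### The arm

A 7-joint arm with a two-finger parallel gripper is mounted at the origin on the work surface. World frame = base frame: x ahead of the robot, y to its left, z up, the work surface at z = 0. Lengths are in m, angles in rad, forces in N, time in s.
With the tool pointing down it reaches from about 0.425 to 0.825 m from the base axis. Payload 3.6 kg.
Tool frame: the origin (TCP) lies midway between the tips of the shut fingers; the grasp point (between the pads) lies 19 mm behind it; z points along the fingers, y is the direction in which the jaws open and shut (so a half turn about z gives the same grasp; the last joint's range is limited). The gripper opens to 85 mm and grips with 20 to 120 N. Pads are 22 mm wide; open, the fingers measure 114 mm over their backs; the gripper's body (76 mm by 85 mm) begins 54 mm behind the grasp point. The pads swing forward as they close: fully open they stand 13 mm farther back than shut.
Start: joints at [1.183, 0.615, -0.013, 1.423, 0.008, 1.103, -0.04], TCP at [0.229, -0.608, 0.231] pointing down, gripper open.
Joint ranges: [-3.12, 3.12], [-0.3, 2.06], [-1.34, 1.32], [0.26, 2.42], [-1.36, 4.5], [0.01, 1.98], [-2.84, 2.84]. Speed limits (rad/s): [2.79, 2.79, 3.14, 3.14, 3.14, 3.14, 3.14].

### API

Orientations are given as a unit quaternion [x, y, z, w].
In Python, from rig import robot gives the robot as it stands.
- The arm moves only by the tool servo_tool, never from a script. Its argument "targets" is text: rows parted by semicolons, each of 7 numbers parted by spaces: the opening, from -1 (shut) to 1 (fully open), then the shift along the tool's x, y, z in m, then the turn, a rotation vector about the tool's x, y, z in rad. A call has 1 to 10 rows; each row shifts and turns the commanded pose from where the row before left it, along the tool's axes as they then stand; what a row does not reach is not made up. A row lasts 1/8 s, in which the tool goes at most 62.5 mm and 10.7 degrees, less where a joint would pass 70% of its speed; a pose out of reach is approached as far as the arm can. A call with a gripper value outside its range is refused whole. The fingers move at their own pace and stop on an object; "grip_force" is the grip in N (left out, the last holds). Time passes only in rows, so rows that do not move let the fingers close. It gives the time, the measured TCP pose, the force and the opening at its end, in the units of the state.
- robot.read_state(): the state, without advancing time (a new reading comes with each control period).
- robot.get_image(name): name is "scene" or "top"; returns a dict with "color" (400x640x3 uint8, red, green, blue), "fx", "fy", "cx", "cy" (pixels), "k1" (the pictures are not rectified: a ray, as slopes to the right and down, at radius r is drawn at 1 + k1 r^2 times it, then the intrinsics apply), "cam_to_world" (4x4, takes a point from camera to world coordinates). Camera axes: x right, y up, looking along -z (the intrinsics and any distortion apply to the point x, -y, -z); pixel columns grow to the right and rows downward; lengths in m; the calibration is good to about 2 mm. A picture is of the moment at which its call begins. There is no depth.
- robot.close_job(): hands the job in, once; it reports no verdict.
The state is a dict: "clock": time; "joint_pos": joint angles; "dq": joint speeds; "tau": joint torques, N m; "ee_pos": TCP position; "ee_rot": TCP orientation; "force": force on the tool from outside, world axes, zero at the start; "ft_torque": the same for the moment, N m; "width": finger opening in m.
Only numpy, scipy, OpenCV 4.12 (cv2) and the standard library are available. Lean on these libraries where they do the work, as an engineer would, in place of code of your own. Each camera call takes 0.05 s, during which the arm holds its last target. There are 200 camera calls.

## Working session

There is one attempt and no reset: what is moved stays moved. The work goes in short steps, Python scripts to look and compute and a tool call to move; the robot and the scene stay as the last step left them, time stands still between calls to the robot, and variables do not carry over. Pictures are saved under pics/ and viewed, on a budget of 10 in all, crops included, one or two more only if the job needs it, and the job is handed in when it is done.

Besides the shell and the picture viewer there is one more tool, called after "Call:" by a JSON object that holds its "op" and its "data", one argument or row to a line. servo_tool: Moves the arm, as the interface text tells. Its arguments: {"type":"object","properties":{"targets":{"type":"string"},"grip_force":{"type":"number"}},"required":["targets"]}

```bash
mkdir -p pics
cat > h.py <<'E'
import numpy as np, cv2
from rig import robot
def save(n,f):
    im=robot.get_image(n); cv2.imwrite(f,im["color"][:,:,::-1].copy()); np.savez(f+'.npz',**im); return im
def ray(im,u,v):
    xd=(u-im["cx"])/im["fx"]; yd=(v-im["cy"])/im["fy"]; x,y=xd,yd
    for _ in range(20):
        s=1+im["k1"]*(x*x+y*y); x,y=xd/s,yd/s
    T=np.array(im["cam_to_world"]); return T[:3,3],T[:3,:3]@np.array([x,-y,-1])
def at(im,u,v,z=0.):
    o,d=ray(im,u,v); return o+d*(z-o[2])/d[2]
def proj(im,p):
    T=np.array(im["cam_to_world"]); q=T[:3,:3].T@(np.array(p)-T[:3,3]); x,y=q[0]/-q[2],-q[1]/-q[2]
    s=1+im["k1"]*(x*x+y*y); return np.array([im["fx"]*x*s+im["cx"],im["fy"]*y*s+im["cy"]])
E
python3 - <<'E'
from h import *
a=save("scene","pics/s0.png");b=save("top","pics/t0.png")
for i in(a,b):print(np.round(i["cam_to_world"],3).tolist(),i["fx"],i["k1"])
s=robot.read_state();print(s)
E
```

```text
[[-0.017, -0.767, 0.642, 1.197], [1.0, -0.02, 0.003, 0.017], [0.011, 0.642, 0.767, 0.888], [0.0, 0.0, 0.0, 1.0]] 381.21331555277106 0.030631734514531602
[[0.026, 0.985, -0.169, 0.342], [-1.0, 0.026, -0.005, 0.014], [-0.0, 0.169, 0.986, 1.339], [0.0, 0.0, 0.0, 1.0]] 406.5280105496154 -0.05263918186614321
{'clock': 0.1, 'joint_pos': array([ 1.18348733,  0.61580027, -0.01260518,  1.42475006,  0.00806451,
        1.10339626, -0.04042969]), 'dq': array([-1.37010180e-03, -2.09932353e-03, -1.95445314e-03, -2.34317581e-03,
       -2.19316777e-05,  9.00123830e-04,  9.17536315e-04]), 'tau': array([ 2.06792640e-03, -4.70380962e+01,  2.60943398e-01, -1.71569234e+01,
        1.02273966e-02,  5.91552336e-03, -2.07296631e-05]), 'ee_pos': array([ 0.22924094, -0.60749664,  0.23026465]), 'ee_rot': array([ 9.83769592e-01,  1.79432611e-01, -2.08502886e-04, -1.13336585e-03]), 'force': array([ 0.43006227, -0.79596285,  0.45642495]), 'ft_torque': array([-0.00615779, -0.00079409,  0.01689349]), 'width': 0.08547733488656113}
```

View pics/s0.png

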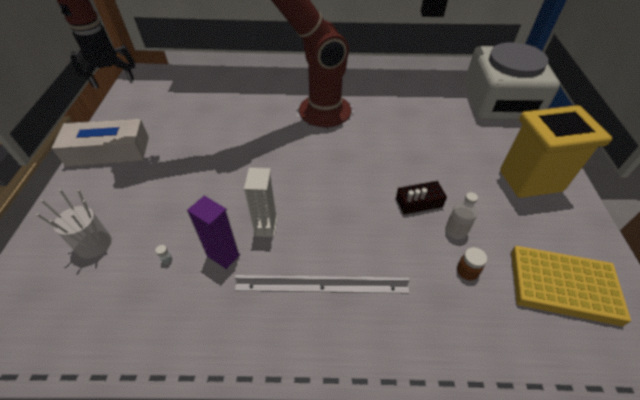

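View pics/t0.png

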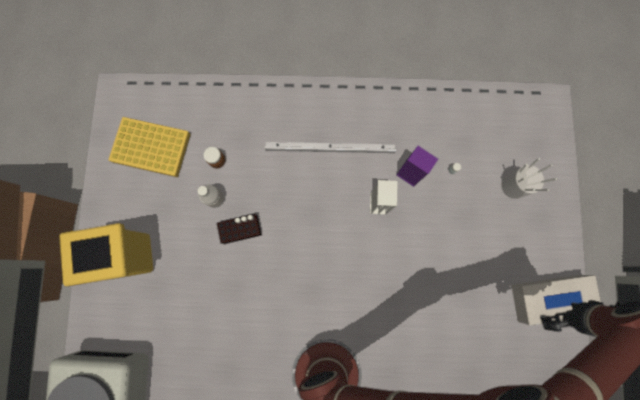

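The white rack stands at scene (260,200) and top (387,193). The purple decoy is at scene (213,232) and top (417,166). The rail runs from scene (236,283) to (409,286). Other white things are the box at scene (100,143) and the bottle at (462,215). Next is a close crop to check the choice.

Run:
```python
from h import *
a=cv2.imread("pics/s0.png");b=cv2.imread("pics/t0.png")
c=cv2.resize(a[155:305,180:320],None,fx=4,fy=4,interpolation=cv2.INTER_CUBIC)[:600]
d=cv2.resize(b[130:230,360:420],None,fx=4,fy=6)[:600]
d=cv2.resize(b[130:230,360:400+0],None,fx=6,fy=6,interpolation=cv2.INTER_CUBIC)
cv2.imwrite("pics/c0.png",np.hstack([c,d]))
A=np.load("pics/s0.png.npz");B=np.load("pics/t0.png.npz")
for u,v in[(236,291),(409,292)]:print('rail scene foot-back',at(A,u,v,0.0).round(3))
for u,v in[(266,143),(396,146),(266,151),(396,152)]:print('rail top',at(B,u,v,0.0).round(3),at(B,u,v,.028).round(3))
for n,u,v,z in[('vial',456,168,.05),('bottle',204,190,.15),('jar',212,155,.075),('rack',387,191,.2),('block',240,228,.05)]:print(n,at(B,u,v,z).round(3))
```

```text
rail scene foot-back [ 0.753 -0.21   0.   ]
rail scene foot-back [0.746 0.228 0.   ]
rail top [0.748 0.223 0.   ] [0.74  0.218 0.028]
rail top [ 0.75  -0.222  0.   ] [ 0.741 -0.217  0.028]
rail top [0.72  0.221 0.   ] [0.712 0.217 0.028]
rail top [ 0.728 -0.222  0.   ] [ 0.72  -0.217  0.028]
vial [ 0.666 -0.41   0.05 ]
bottle [0.553 0.377 0.15 ]
jar [0.681 0.383 0.075]
rack [ 0.555 -0.161  0.2  ]
block [0.451 0.283 0.05 ]
```

View pics/c0.png

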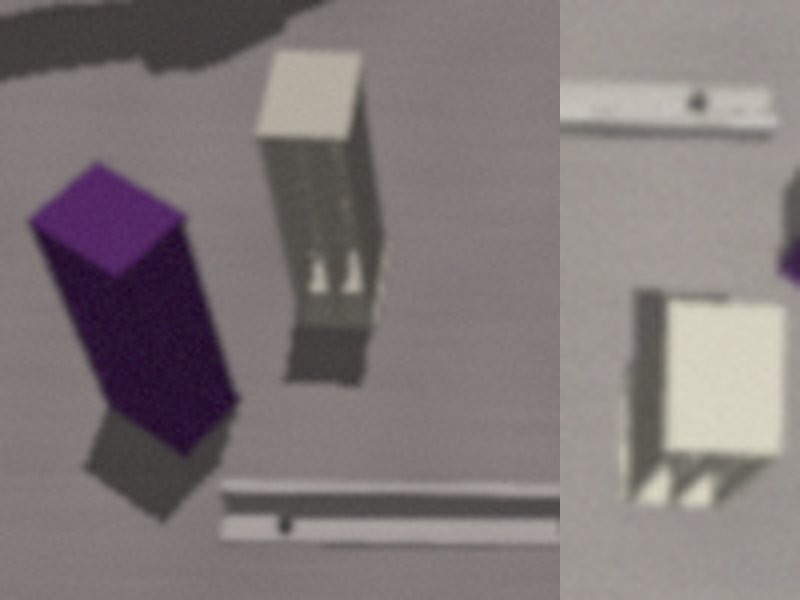

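The crop confirms the pick: it is the white hollow rack on end, with the 72 mm side pointing away from the robot. Its top face is at crop (258-360, 50-138), and the purple box to the right is the decoy.

Run:
```python
from h import *
A=np.load("pics/s0.png.npz");B=np.load("pics/t0.png.npz")
def show(n,P):
    P=np.array(P);print(n,P[:,:2].round(3).tolist(),'c',P.mean(0).round(3),'edges',[round(float(np.linalg.norm(P[i]-P[i-1])),3) for i in range(4)],[round(float(np.degrees(np.arctan2(*(P[i]-P[i-1])[1::-1]))),1) for i in range(4)])
show('S',[at(A,180+u/4-.4,155+v/4-.4,.2) for u,v in[(272,50),(360,52),(348,138),(258,136)]])
show('T',[at(B,360+(u-560)/6-.4,130+v/6-.4,.2) for u,v in[(668,300),(782,306),(778,455),(664,452)]])
# scene: base bottom corners (far face)
for u,v in[(298,325),(372,328)]:print('bot',at(A,180+u/4-.4,155+v/4-.4,0).round(3))
# rail
for u in(250,290,330,370,395):
  im=cv2.imread("pics/s0.png");print(u,[int(x) for x in im[268:298,u].mean(1)])
for u in(280,330,380):
  im=cv2.imread("pics/t0.png");print('T',u,[int(x) for x in im[136:158,u].mean(1)])
im=cv2.imread("pics/s0.png");m=((im[:,:,0]>im[:,:,1]+15)).astype('uint8');k=cv2.connectedComponentsWithStats(m)[2];print(k[k[:,4]>200])
im=cv2.imread("pics/t0.png");m=((im[:,:,0]>im[:,:,1]+25)).astype('uint8')
n,l,k,c=cv2.connectedComponentsWithStats(m)
for i in range(1,n):
  if k[i,4]>200:
    cn=cv2.findContours((l==i).astype('uint8'),0,1)[0][0];print(k[i],[(p[0].tolist(),at(B,*p[0]).round(3)[:2].tolist(),at(B,*p[0],.2).round(3)[:2].tolist()) for p in cv2.approxPolyDP(cn,2,True)])
```

```text
S [[0.511, -0.187], [0.511, -0.132], [0.584, -0.131], [0.584, -0.185]] c [ 0.547 -0.159  0.2  ] edges [0.073, 0.056, 0.073, 0.054] [-178.1, 89.8, 0.8, -90.1]
T [[0.587, -0.134], [0.586, -0.188], [0.514, -0.186], [0.514, -0.132]] c [ 0.55 -0.16  0.2 ] edges [0.073, 0.055, 0.072, 0.054] [-1.3, -91.5, 178.3, 90.0]
bot [ 0.583 -0.188 -0.   ]
bot [ 0.584 -0.136  0.   ]
250 [128, 128, 125, 127, 125, 126, 134, 148, 159, 148, 112, 80, 76, 77, 80, 85, 87, 83, 77, 89, 118, 135, 124, 116, 120, 121, 118, 121, 121, 120]
290 [125, 124, 122, 125, 124, 124, 119, 132, 148, 146, 122, 91, 76, 78, 79, 85, 112, 146, 160, 161, 158, 156, 142, 112, 118, 123, 124, 125, 124, 125]
330 [125, 125, 125, 126, 124, 123, 125, 129, 143, 155, 146, 108, 78, 77, 77, 79, 83, 115, 150, 164, 162, 163, 150, 126, 110, 114, 121, 119, 121, 121]
370 [125, 125, 125, 123, 123, 125, 122, 124, 138, 156, 157, 141, 106, 80, 75, 76, 84, 115, 151, 164, 164, 164, 162, 152, 124, 118, 123, 124, 123, 126]
395 [127, 128, 128, 127, 126, 126, 126, 126, 127, 140, 153, 147, 110, 79, 77, 80, 78, 84, 105, 133, 141, 145, 152, 147, 133, 121, 123, 1
[... 291 characters left out ...]
56, 173, 183, 178, 178, 178, 179, 167, 130, 119, 137, 154, 154, 151, 152]
[[     0      0    640    400 252714]
 [   528      0     37     50    657]
 [    77    127     42     11    317]
 [   187    195     52     74   2124]]
[397 146  41  40 859] [([419, 146], [0.752, -0.301], [0.691, -0.254]), ([397, 174], [0.652, -0.225], [0.605, -0.19]), ([412, 185], [0.615, -0.276], [0.574, -0.232]), ([428, 173], [0.658, -0.331], [0.611, -0.279]), ([437, 160], [0.704, -0.362], [0.65, -0.306])]
[544 292  38  17 437] [([580, 293], [0.268, -0.831], [0.279, -0.705]), ([546, 296], [0.258, -0.714], [0.27, -0.606]), ([546, 307], [0.222, -0.713], [0.24, -0.604]), ([581, 302], [0.239, -0.832], [0.255, -0.706])]
```

Run:
```python
from h import *
A=np.load("pics/s0.png.npz");B=np.load("pics/t0.png.npz")
for u,v in[(290,274.8),(330,275.8),(370,276.1),(395,276.7)]:print('railS',at(A,u,v,.028).round(4))
for u,v in[(280,148.4),(330,149.6),(380,150.5)]:print('railT',at(B,u,v,.028).round(4), 'foot',at(B,u,v+1.7,0).round(4))
for u,v in[(98,162),(185,215),(113,278),(30,217)]:print('purp top',at(A,180+u/4-.4,155+v/4-.4,.15).round(3),at(A,180+u/4-.4,155+v/4-.4,.2).round(3))
for u,v in[(238,400),(185,455),(108,405)]:print('purp bot',at(A,180+u/4-.4,155+v/4-.4,0).round(3))
```

```text
railS [ 0.7196 -0.0742  0.028 ]
railS [0.7201 0.027  0.028 ]
railS [0.7186 0.1283 0.028 ]
railS [0.7187 0.1914 0.028 ]
railT [0.7224 0.1704 0.028 ] foot [0.7245 0.1734 0.    ]
railT [0.7225 0.0032 0.028 ] foot [0.7247 0.0029 0.    ]
railT [ 0.724  -0.1638  0.028 ] foot [ 0.7261 -0.1676  0.    ]
purp top [ 0.564 -0.297  0.15 ] [ 0.607 -0.276  0.2  ]
purp top [ 0.606 -0.234  0.15 ] [ 0.646 -0.217  0.2  ]
purp top [ 0.655 -0.268  0.15 ] [ 0.692 -0.249  0.2  ]
purp top [ 0.61  -0.329  0.15 ] [ 0.65  -0.305  0.2  ]
purp bot [ 0.646 -0.22   0.   ]
purp bot [ 0.688 -0.247  0.   ]
purp bot [ 0.651 -0.306  0.   ]
```

Call:
{"op": "servo_tool", "data": {
  "targets": "-1 0 0 -0.02 0 0 0.18; -1 0 0 0 0 0 0.18; -1 0.04 -0.0446 0 0 0 0; -1 0.04 -0.0446 0 0 0 0; -1 0.04 -0.0446 0 0 0 0; -1 0.04 -0.0446 0 0 0 0; -1 0.04 -0.0446 0 0 0 0; -1 0.04 -0.0446 0 0 0 0; -1 0.04 -0.0446 0 0 0 0; -1 0.04 -0.0446 0 0 0 0"
}}

```text
clock: 1.35
ee_pos: [0.55, -0.2494, 0.2509]
ee_rot: [1.0, 0.0, -0.0, -0.0]
force: [0.6, 0.4, -1.0]
width: 0.0001
```

Call:
{"op": "servo_tool", "data": {
  "targets": "-1 0 0 0 0 0 0; -1 0 0 0 0 0 0"
}}

```text
clock: 1.6
ee_pos: [0.5486, -0.2514, 0.2507]
ee_rot: [1.0, 0.001, -0.001, 0.0]
force: [-0.1, -1.1, 0.8]
width: 0.0001
```

Call:
{"op": "servo_tool", "data": {
  "targets": "-1 0 0 0.03 0 0 0; -1 0 0 0.03 0 0 0; -1 0 0 0.03 0 0 0; -1 0 -0.015 0 0 0 0; -1 0 -0.015 0 0 0 0; -1 0 0 0 0 0 0; -1 0 0 0 0 0 0"
}}

```text
clock: 2.48
ee_pos: [0.5497, -0.2214, 0.1626]
ee_rot: [1.0, 0.001, 0.001, 0.001]
force: [-0.4, -0.7, -0.4]
width: -0.0002
```

Run:
```python
from h import *
save("scene","pics/s1.png")
a=cv2.imread("pics/s1.png");cv2.imwrite("pics/c1.png",cv2.resize(a[130:310,160:340],None,fx=3,fy=3))
```

```text
(no output)
```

View pics/c1.png

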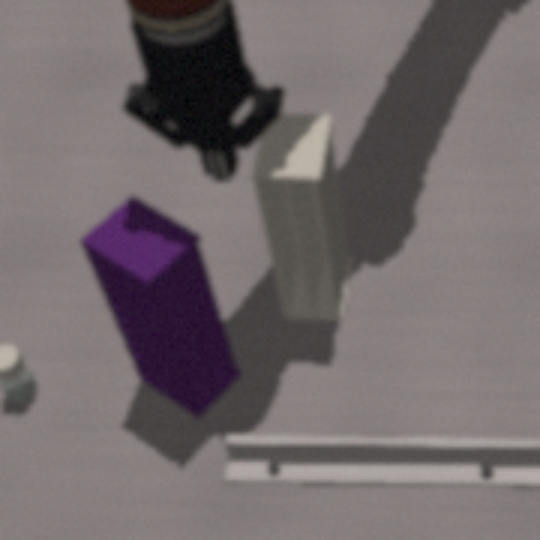

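The picture shows the shut fingertips at crop (220,165), just off the hole face on the right. The knuckles are near the rack's top edge, so I'll raise the tool 10 mm and push.

Call:
{"op": "servo_tool", "data": {
  "targets": "-1 0 -0.006 -0.01 0 0 0; -1 0 -0.006 0 0 0 0; -1 0 -0.006 0 0 0 0; -1 0 -0.006 0 0 0 0; -1 0 -0.006 0 0 0 0; -1 0 -0.006 0 0 0 0; -1 0 -0.006 0 0 0 0"
}}

```text
clock: 3.4
ee_pos: [0.5491, -0.1787, 0.1713]
ee_rot: [1.0, 0.0, -0.0, -0.0]
force: [0.8, -0.9, 0.8]
width: -0.0
```

Run:
```python
from h import *
save("scene","pics/s2.png")
a=cv2.imread("pics/s2.png");cv2.imwrite("pics/c2.png",cv2.resize(a[130:310,160:340],None,fx=3,fy=3))
```

```text
(no output)
```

View pics/c2.png

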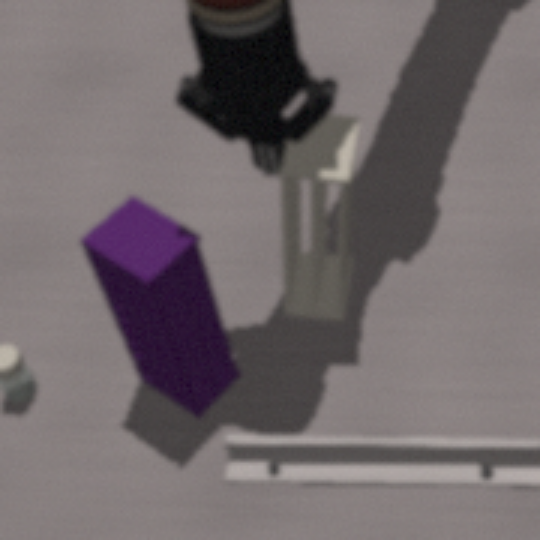

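The rack is leaning left about its base edge, which is still at crop (345,320), so it has not slid. I'll keep pushing.

Call:
{"op": "servo_tool", "data": {
  "targets": "-1 0 -0.006 0 0 0 0; -1 0 -0.006 0 0 0 0; -1 0 -0.006 0 0 0 0; -1 0 -0.006 0 0 0 0; -1 0 -0.006 0 0 0 0; -1 0 -0.006 0 0 0 0; -1 0 -0.004 0 0 0 0; -1 0 0 0 0 0 0; -1 0 0 0 0 0 0; -1 0 0 0 0 0 0"
}}

```text
clock: 4.7
ee_pos: [0.549, -0.1394, 0.1713]
ee_rot: [1.0, 0.0, 0.0, 0.0]
force: [0.6, -1.3, 0.1]
width: 0.0001
```

Run:
```python
from h import *
save("scene","pics/s3.png");save("top","pics/t3.png")
a=cv2.imread("pics/s3.png");b=cv2.imread("pics/t3.png");cv2.imwrite("pics/c3.png",np.hstack([cv2.resize(a[150:300,200:360],None,fx=2.5,fy=4),cv2.resize(b[120:270,280:440],None,fx=2.5,fy=4)]))
```

```text
(no output)
```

View pics/c3.png

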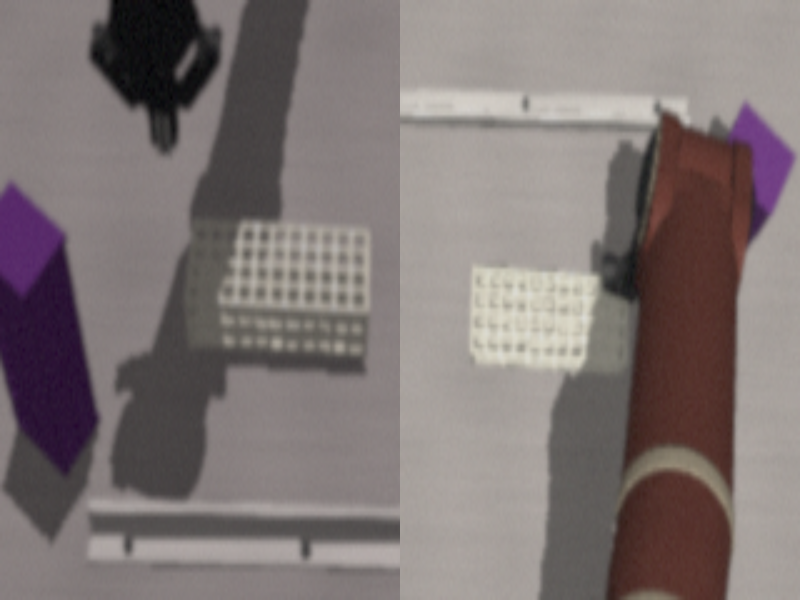

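The rack lies flat with its holes up: scene crop corners (370,228) and (370,312), top crop corners (475,266) and (470,362).

Run:
```python
from h import *
A=np.load("pics/s3.png.npz");B=np.load("pics/t3.png.npz")
for u,v in[(193,218),(370,228),(370,312),(188,303)]:print('S',at(A,200+u/2.5-.4,150+v/4-.4,.055).round(3))
for u,v in[(475,266),(470,362),(625,373)]:print('T',at(B,280+(u-400)/2.5-.4,120+v/4-.4,.055).round(3))
```

```text
S [ 0.511 -0.126  0.055]
S [0.515 0.074 0.055]
S [0.588 0.073 0.055]
S [ 0.585 -0.124  0.055]
T [0.591 0.066 0.055]
T [0.513 0.07  0.055]
T [ 0.51  -0.128  0.055]
```

Call:
{"op": "servo_tool", "data": {
  "targets": "1 -0.03 -0.037 0 0 0 0; 1 -0.03 -0.037 0 0 0 0; 1 -0.029 -0.037 0 0 0 0; 1 0 0 0.05 0 0 0; 1 0 0 0.05 0 0 0; 1 0 0 0.03 0 0 0; 1 0 0 0.025 0 0 0; 1 0 0 0 0 0 0"
}}

```text
clock: 5.8
ee_pos: [0.4591, -0.0282, 0.0151]
ee_rot: [1.0, 0.0, -0.002, -0.0]
force: [0.6, 0.4, -0.2]
width: 0.0853
```

Call:
{"op": "servo_tool", "data": {
  "targets": "1 0.02 0 0 0 0 0; 1 0.02 0 0 0 0 0; 1 0.01 0 0 0 0 0; 1 0.01 0 0 0 0 0; 1 0.01 0 0 0 0 0; 1 0.01 0 0 0 0 0; 1 0.01 0 0 0 0 0; 1 0.01 0 0 0 0 0; 1 0.01 0 0 0 0 0; 1 0.01 0 0 0 0 0"
}}

```text
clock: 7.05
ee_pos: [0.5807, -0.028, 0.0163]
ee_rot: [1.0, 0.0, 0.0, -0.0]
force: [-2.9, -0.2, 0.5]
width: 0.0854
```

Call:
{"op": "servo_tool", "data": {
  "targets": "1 0.01 0 0 0 0 0; 1 0.01 0 0 0 0 0; 1 0.01 0 0 0 0 0; 1 0.01 0 0 0 0 0; 1 0.006 0 0 0 0 0; 1 0.003 0 0 0 0 0; 1 0.003 0 0 0 0 0"
}}

```text
clock: 7.92
ee_pos: [0.6317, -0.028, 0.0163]
ee_rot: [1.0, 0.0, -0.0, -0.0]
force: [-2.3, 0.4, 1.3]
width: 0.0858
```

Run:
```python
from h import *
save("scene","pics/s4.png");print(robot.read_state()["force"])
a=cv2.imread("pics/s4.png");cv2.imwrite("pics/c4.png",cv2.resize(a[200:310,220:380],None,fx=5,fy=5,interpolation=cv2.INTER_CUBIC))
```

```text
[-0.89847947 -0.01428416 -0.10239391]
```

View pics/c4.png

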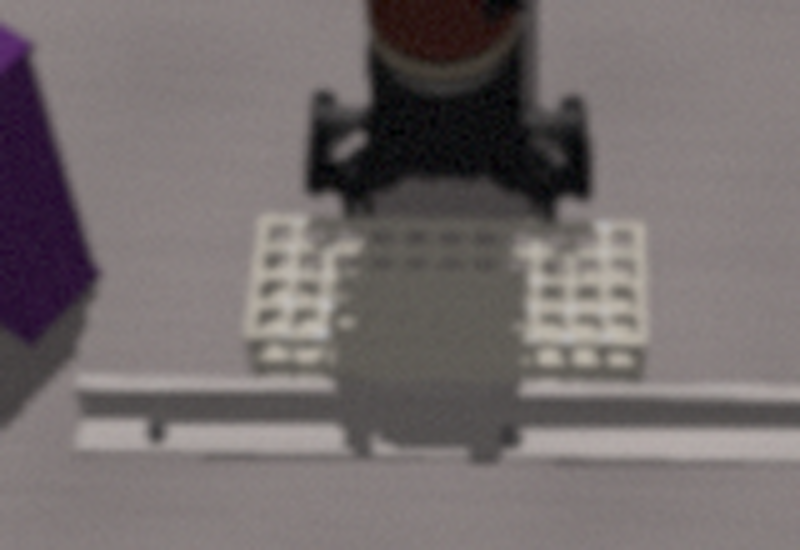

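The rack is almost at the rail. The lower edge of its side, at crop row 370-378, nearly meets the rail top at row 378-385. I'll take small steps and watch the force.

Call:
{"op": "servo_tool", "data": {
  "targets": "1 0.002 0 0 0 0 0; 1 0.002 0 0 0 0 0; 1 0.002 0 0 0 0 0; 1 0 0 0 0 0 0"
}}

```text
clock: 8.48
ee_pos: [0.6381, -0.028, 0.0163]
ee_rot: [1.0, 0.001, 0.0, 0.0]
force: [-0.9, -0.3, 0.3]
width: 0.085
```

Call:
{"op": "servo_tool", "data": {
  "targets": "1 0.002 0 0 0 0 0; 1 0.002 0 0 0 0 0; 1 0 0 0 0 0 0"
}}

```text
clock: 8.85
ee_pos: [0.6381, -0.0281, 0.0162]
ee_rot: [1.0, 0.001, -0.004, 0.0]
force: [-9.1, 0.2, 7.2]
width: 0.0849
```

Call:
{"op": "servo_tool", "data": {
  "targets": "1 0.002 0 0 0 0 0; 1 0 0 0 0 0 0"
}}

```text
clock: 9.1
ee_pos: [0.6381, -0.0283, 0.0162]
ee_rot: [1.0, 0.001, -0.007, 0.0]
force: [-12.8, -1.0, 9.4]
width: 0.0852
```

Call:
{"op": "servo_tool", "data": {
  "targets": "1 -0.01 0 0 0 0 0; 1 -0.03 0 0 0 0 0; 1 -0.05 0 0 0 0 0; 1 -0.05 0 0 0 0 0; 1 0 0 -0.05 0 0 0; 1 0 0 -0.05 0 0 0; 1 0 0 -0.05 0 0 0; 1 0 0.05 0 0 0 0; 1 0 0.06 0 0 0 0; 1 0 0.06 0 0 0 0"
}}

```text
clock: 10.35
ee_pos: [0.5058, -0.1999, 0.1672]
ee_rot: [1.0, 0.001, 0.002, 0.001]
force: [0.1, 0.9, -0.2]
width: 0.0854
```

Call:
{"op": "servo_tool", "data": {
  "targets": "1 0 0.06 0 0 0 0; 1 0 0.06 0 0 0 0; 1 0 0 0 0 0 0; 1 0 0 0 0 0 0"
}}

```text
clock: 10.85
ee_pos: [0.5049, -0.3179, 0.1663]
ee_rot: [1.0, 0.0, 0.001, -0.0]
force: [-0.6, 0.4, -0.3]
width: 0.0852
```

Run:
```python
from h import *
save("scene","pics/s5.png");save("top","pics/t5.png")
a=cv2.imread("pics/s5.png");b=cv2.imread("pics/t5.png");f=lambda i:cv2.resize(i,None,fx=5,fy=5,interpolation=cv2.INTER_CUBIC)
cv2.imwrite("pics/c5.png",np.vstack([f(a[235:295,220:380]),f(b[135:190,270:430])]))
```

```text
(no output)
```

View pics/c5.png

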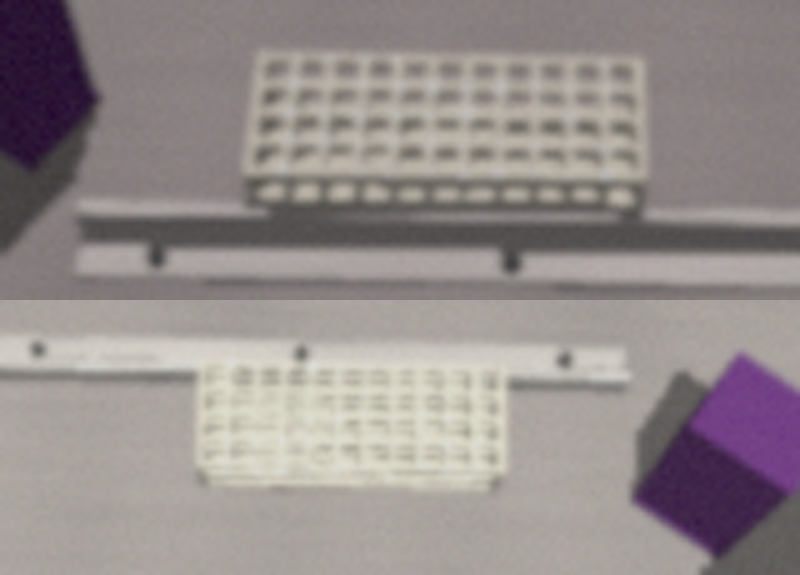

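The rack looks flat against the rail in both views: scene crop far edge (247,180)-(645,180), top crop far edge (200,366)-(508,368). Next I'll check the numbers, including the bystanders.

Run:
```python
from h import *
A=np.load("pics/s5.png.npz");B=np.load("pics/t5.png.npz")
for u,v in[(247,180),(645,180)]:print('S far top',at(A,220+u/5-.4,235+v/5-.4,.055).round(4))
for u,v in[(258,50),(645,57)]:print('S near top',at(A,220+u/5-.4,235+v/5-.4,.055).round(4))
for u,v in[(200,366),(508,368)]:print('T far top',at(B,270+u/5-.4,135+(v-300)/5-.4,.055).round(4))
for u,v in[(198,470),(505,472)]:print('T near top',at(B,270+u/5-.4,135+(v-300)/5-.4,.055).round(4))
for u in(235,245,249,252,265,280,300,330,345,348,352,360,375): print(u,[int(x) for x in A["color"][262:288,u].mean(1)])
a=[cv2.imread(f"pics/{n}.png").astype(int) for n in("t0","t5")]
d=abs(a[0]-a[1]).max(2)
for n,(x,y) in dict(bottle=(206,193),jar=(214,156),block=(240,228),vial=(456,168)).items():print(n,np.percentile(d[y-15:y+15,x-12:x+12],[50,90,99]))
```

```text
S far top [ 0.7241 -0.124   0.055 ]
S far top [0.7196 0.0726 0.055 ]
S near top [ 0.6476 -0.1271  0.055 ]
S near top [0.6471 0.0741 0.055 ]
T far top [0.719  0.0703 0.055 ]
T far top [ 0.7231 -0.1313  0.055 ]
T near top [0.6491 0.0693 0.055 ]
T near top [ 0.6531 -0.1297  0.055 ]
235 [67, 70, 71, 71, 80, 86, 98, 105, 105, 111, 121, 130, 133, 145, 145, 132, 113, 103, 112, 116, 114, 120, 130, 142, 146, 149]
245 [128, 131, 130, 130, 129, 131, 131, 131, 129, 128, 128, 132, 138, 153, 161, 150, 114, 82, 79, 80, 87, 112, 151, 167, 167, 165]
249 [129, 131, 132, 129, 131, 130, 131, 130, 129, 129, 131, 131, 139, 155, 162, 155, 113, 80, 79, 79, 83, 100, 119, 124, 122, 131]
252 [128, 132, 129, 131, 130, 131, 132, 128, 134, 129, 131, 132, 139, 154, 162, 153, 115, 86, 78, 82, 81, 84, 89, 91, 94, 103]
265 [132, 132, 132, 132, 131, 130, 133, 130, 131, 132, 129, 131, 136, 147, 159, 151, 114, 84, 80, 81, 82, 87, 116, 152, 165, 166]
280 [169, 161, 129, 115, 143, 168, 175, 160, 131, 126, 158, 174, 157, 118, 84, 83, 84, 82, 81, 81, 81, 86, 114, 153, 168, 166]
300 [164, 167, 147, 127, 136, 160, 173, 165, 1
[... 245 characters left out ...]
, 166, 174, 162, 129, 122, 149, 164, 153, 112, 88, 85, 86, 81, 79, 82, 83, 88, 121, 157, 172]
348 [160, 163, 167, 163, 160, 160, 161, 165, 153, 128, 106, 101, 101, 103, 107, 115, 113, 98, 83, 81, 77, 81, 89, 121, 156, 169]
352 [131, 131, 132, 130, 129, 132, 131, 133, 132, 132, 128, 130, 131, 129, 137, 154, 149, 119, 88, 80, 78, 83, 90, 120, 158, 170]
360 [130, 133, 132, 131, 132, 129, 134, 131, 130, 129, 130, 131, 131, 132, 141, 156, 155, 128, 96, 80, 81, 80, 87, 120, 157, 170]
375 [130, 129, 129, 129, 130, 128, 127, 127, 126, 127, 126, 127, 127, 127, 137, 153, 162, 151, 112, 82, 76, 81, 86, 116, 154, 170]
bottle [12. 15. 17.]
jar [12. 16. 18.]
block [ 7. 14. 16.]
vial [ 13.    69.5  128.81]
```

Both views hint that the rack is yawed by about 1° and its left end may be 2-3 mm off, close to the 5 mm limit. I'll nudge that end with shut fingers. The vial difference may only be arm shadow, so I'll recheck it once the arm is clear.

Call:
{"op": "servo_tool", "data": {
  "targets": "-1 0.0136 -0.052 0 0 0 0; -1 0.0136 -0.052 0 0 0 0; -1 0.0136 -0.052 0 0 0 0; -1 0.0136 -0.052 0 0 0 0; -1 0.0136 -0.052 0 0 0 0; -1 0.0136 -0.052 0 0 0 0; -1 0.0136 -0.052 0 0 0 0; -1 0 0 0.05 0 0 0; -1 0 0 0.05 0 0 0; -1 0 0 0.045 0 0 0"
}}

```text
clock: 12.2
ee_pos: [0.5987, 0.0486, 0.0202]
ee_rot: [1.0, 0.002, 0.0, -0.001]
force: [0.9, -0.1, -0.3]
width: -0.0001
```

Call:
{"op": "servo_tool", "data": {
  "targets": "-1 0.01 0 0 0 0 0; -1 0.01 0 0 0 0 0; -1 0.01 0 0 0 0 0; -1 0.004 0 0 0 0 0; -1 0.003 0 0 0 0 0; -1 0.002 0 0 0 0 0; -1 0 0 0 0 0 0"
}}

```text
clock: 13.08
ee_pos: [0.638, 0.046, 0.0214]
ee_rot: [1.0, 0.0, -0.0, -0.0]
force: [0.0, 1.0, 0.6]
width: -0.0002
```

Call:
{"op": "servo_tool", "data": {
  "targets": "-1 0.002 0 0 0 0 0; -1 0.002 0 0 0 0 0; -1 0 0 0 0 0 0"
}}

```text
clock: 13.45
ee_pos: [0.6379, 0.046, 0.021]
ee_rot: [1.0, 0.0, -0.005, 0.0]
force: [-8.5, 0.0, 7.2]
width: 0.0005
```

Call:
{"op": "servo_tool", "data": {
  "targets": "-1 0.002 0 0 0 0 0; -1 0.002 0 0 0 0 0; -1 0 0 0 0 0 0"
}}

```text
clock: 13.82
ee_pos: [0.6377, 0.046, 0.0208]
ee_rot: [1.0, 0.001, -0.01, 0.0]
force: [-14.2, -0.1, 11.8]
width: 0.0001
```

The left end is hard against the rail at x=0.638. Now the same test on the right end.

Call:
{"op": "servo_tool", "data": {
  "targets": "-1 -0.02 0 0 0 0 0; -1 -0.02 0 0 0 0 0; -1 0 0.05 0 0 0 0; -1 0 0.05 0 0 0 0; -1 0 0.046 0 0 0 0; -1 0 0 0 0 0 0; -1 0.015 0 0 0 0 0; -1 0.015 0 0 0 0 0; -1 0.004 0 0 0 0 0; -1 0 0 0 0 0 0"
}}

```text
clock: 15.08
ee_pos: [0.6388, -0.0985, 0.0208]
ee_rot: [1.0, 0.001, -0.002, -0.001]
force: [-3.7, 1.1, 0.4]
width: -0.0001
```

Call:
{"op": "servo_tool", "data": {
  "targets": "-1 0.002 0 0 0 0 0; -1 0.002 0 0 0 0 0; -1 0.002 0 0 0 0 0; -1 0 0 0 0 0 0"
}}

```text
clock: 15.58
ee_pos: [0.6385, -0.0985, 0.0208]
ee_rot: [1.0, 0.001, -0.008, -0.001]
force: [-14.6, 2.3, 10.4]
width: 0.0001
```

Both ends are firm, at x=0.638 and 0.6388, so the rack is flush. I'll back off and do a final check.

Call:
{"op": "servo_tool", "data": {
  "targets": "-1 -0.01 0 0 0 0 0; -1 -0.04 0 0 0 0 0; -1 -0.05 0 0 0 0 0; -1 -0.05 0 0 0 0 0; -1 0 0 -0.05 0 0 0; -1 0 0 -0.05 0 0 0; -1 0 0 -0.05 0 0 0; -1 0 0 0 0 0 0; -1 0 0 0 0 0 0"
}}

```text
clock: 16.7
ee_pos: [0.4964, -0.1, 0.1712]
ee_rot: [1.0, 0.0, 0.001, 0.0]
force: [-0.2, 0.1, 0.3]
width: 0.0
```

Run:
```python
from h import *
save("scene","pics/s6.png");save("top","pics/t6.png");print(robot.read_state()["force"])
for p,c in(("t",dict(bottle=(206,193),jar=(214,156),block=(240,228),vial=(456,168))),("s",dict(bottle=(462,215),jar=(472,264),block=(420,197),vial=(163,254)))):
  a=[cv2.imread(f"pics/{p}{n}.png").astype(int) for n in(0,6)]; d=abs(a[0]-a[1]).max(2)
  for n,(x,y) in c.items():print(p,n,np.percentile(d[y-15:y+15,x-12:x+12],[50,90,99]))
```

```text
[-0.43910954 -0.81756922 -0.58758666]
t bottle [ 8. 11. 13.]
t jar [ 9. 11. 14.]
t block [ 6.   10.   13.81]
t vial [ 9. 11. 13.]
s bottle [4. 6. 8.]
s jar [ 4.    7.   11.81]
s block [ 4.  9. 14.]
s vial [4. 6. 8.]
```

View pics/s6.png

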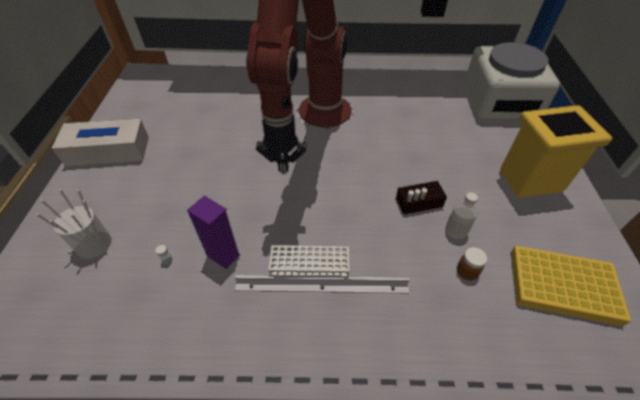

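The rack lies flat against the rail at (270-350, 245-278), between the rail's ends at 236 and 409. The bystanders have not moved and the arm is clear.

```bash
python3 -c "
from rig import robot
print(robot.close_job())"
```

```text
the job is handed in; nothing more can be done
None
```

The rack is on its base with the holes up, its long side flat against the stop rail. I handed the job in at about 17 s, and the hand-in gives no verdict.

- **Tipping:** I pushed the hole face at about 0.17 m height with shut fingers. The rack turned over its base edge without visible sliding.
- **Pushing to the rail:** I pushed it across with the open fingers until the force rose. I then pressed each end with shut fingers.

**Last checks:**
- **Contact with the rail:** both ends stopped hard at TCP x = 0.638 (left) and 0.639 (right) under about 14 N.
- **Position along the rail:** the rack spans y from about -0.13 to 0.07 m, well inside the rail's ends at about ±0.22 m.
- **Other objects:** the before and after images show no change at the bottle, jar, block or vial in either view. The purple box was not touched.
- **Arm:** it is clear of everything and reads about zero force.

**One disagreement:** before the end presses, the images suggested a 1° yaw, or 2–3 mm off at the left end. That is near pixel accuracy. Pressing the left end barely moved it, so I trust the contact readings. I did not remeasure the yaw from images afterwards.

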